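# Dock and lock the scrap box

### The job

The green scrap box was left standing on one end. Tip it over so that its flanged underside is down and its opening up, bring it past the honey jar and the spice jar and slide it fully home into the steel dock, flanges under the rails; only then turn the orange lock arm round across the mouth of the dock to its stop, behind the box. Leave the honey jar, the spice jar and the salt shaker standing where they are.

Things in the scene. Friction and masses are not known exactly. Their poses are not given: they have to be found in the camera images.
- scrap_box: green open-topped plastic box, 116 mm long (x), 64 wide (y), 70 high (z), walls and floor 4 mm, about 250 g. Origin: centre of the underside; +z points out through the opening. Along the foot of both long sides a flange 5 mm thick sticks out 10 mm (84 mm overall). Ends alike: either may go first. It starts standing on one end, +z level; a push high on the opening side tips it onto its underside.
- dock: U-shaped steel dock, fixed, no floor. Origin: on the worktop, where the centre of the box's underside is when home; +x = direction in which the box slides in, z up. Side rails from x = -58 to +70 mm, 90 mm apart inside, 13 mm high, with inward lips (underside 9.5 mm up, 72 mm clear between them) that the flanges go under. Back stop: face at x = +60 mm, 22 mm high.
- dock_mouth (a point): middle of the dock's mouth, on the worktop at dock x = -88, y = 0 mm; here the flared guides (13 mm high) stand about 121 mm apart, narrowing to 90 mm at x = -58. A red dot on the rail at y = -45 mm is the locked mark.
- lock_axis (a point): axis of the black lock collar (12 mm radius), on top of it, 33 mm above the worktop, at dock x = -70, y = +68 mm
- lock (a joint): angle of the orange lock arm on its collar, counter-clockwise from above: 0 = along the dock's +y (outward), 1.57 = dock -x, 3.14 = dock -y, across the mouth: locked, at its stop. Arm 12 mm wide, 62 mm long from the axis, 16 to 27 mm above the worktop; about 1 N at its pin turns it and it stays where left. Locked, its face is at dock x = -64 mm, just behind a box that is home.
- lock_pin (a point): top centre of the upright orange pin at the end of the lock arm, 12 mm diameter, 56 mm from the collar's axis, reaching 50 mm above the worktop
- honey: honey jar, 71 mm diameter, 110 mm high, origin at the centre of its underside; stays where it is
- spice: spice jar with black cap, 41 mm diameter, 105 mm high, origin at the centre of its underside; stays where it is
- salt: salt shaker, 44 mm diameter, 90 mm high, origin at the centre of its underside; stays where it is

How it is judged:
By the outcome, as a careful person would: the job done as asked, in the order asked, and still so for the second after the job is handed in, with the robot touching nothing.
It also fails if it takes over 72 s, if anything falls off the work surface, if the arm or the gripper's body presses on something with over 40 N, if the wrist force passes 120 N, or if a joint passes its speed limit or range.

### The arm

A 6-joint arm with a two-finger parallel gripper is mounted at the origin on a cart in front of the work surface, level with it; the furniture and walls round the work are solid. World frame = base frame: x ahead of the robot, y to its left, z up, the work surface at z = 0. Lengths are in m, angles in rad, forces in N, time in s.
With the tool pointing down it reaches from about 0.225 to 0.875 m from the base axis. Payload 3.4 kg.
Tool frame: the origin (TCP) lies at the very end of the fingers, on their centre line; the grasp point (between the pads) lies manip.grip_point_offset behind it (manip.grip_point_offset is the distance from the TCP to the grasp point, in m); z points along the fingers, y is the line along which they close (so a half turn about z gives the same grasp; the last joint's range is limited). The gripper opens to 85 mm and grips with 20 to 120 N. Pads are 22 mm wide; open, the fingers measure 114 mm over their backs; the gripper's body (76 mm by 85 mm) begins 54 mm behind the grasp point. The pads swing forward as they close: fully open they stand 13 mm farther back than shut.
Start: joints at [-1.461, 0.276, 1.505, -0, 1.361, -0.121], TCP at [0.132, -0.56, 0.231] pointing down, gripper open.
Joint ranges: [-2.89, 2.89], [-0.75, 2.08], [0.22, 2.7], [-1.18, 4.32], [0.11, 2.71], [-2.7, 2.7]. Speed limits (rad/s): [2.57, 2.57, 3.14, 3.14, 3.14, 3.14].

### API

Orientations are given as a unit quaternion [w, x, y, z].
In Python, from rig import manip gives the robot as it stands.
- The arm moves only by the shell command python3 -m pendant 'ROWS' [FORCE]. ROWS is JSON, a list of rows, each an object of numbers: "jaw": the opening, from -1 (shut) to 1 (fully open); "tx", "ty", "tz": the shift along the world's x, y, z in cm; "ax", "ay", "az": the turn, a rotation vector about the world's x, y, z in degrees. In form: [{"jaw": .., "tx": .., "ty": .., "tz": .., "ax": .., "ay": .., "az": ..}, ...]. A call has 1 to 10 rows; each row is the pose to reach, as a shift and turn from the pose commanded when the call began; what a row does not reach only later rows make up. A row lasts 1/8 s, in which the tool goes at most 62.5 mm and 10.7 degrees, less where a joint would pass 70% of its speed; a pose out of reach is approached as far as the arm can. A call with a gripper value outside its range is refused whole. The fingers move at their own pace and stop on an object; FORCE is the grip in N (left out, the last holds). Time passes only in rows, so rows that repeat a pose let the fingers close. It gives the time, the measured TCP pose, the force, the opening and the grip force at its end, in the units of the state.
- manip.get_state(): the state, without advancing time (a new reading comes with each control period).
- manip.get_image(name): name is "side" or "top"; returns a dict with "pixels" (420x560x3 uint8, blue, green, red), "depth" (420x560 float32, m along the optical axis (not along the pixel's ray), 0 where there is no reading), "fx", "fy", "cx", "cy" (pixels), "pose" (4x4, takes a point from camera to world coordinates). Camera axes: x right, y down, z forward; pixel columns grow to the right and rows downward; lengths in m; the calibration is good to about 2 mm. A picture is of the moment at which its call begins.
- manip.sign_off(): hands the job in; it is judged then, once.
The state is a dict: "clock": time; "qpos": joint angles; "qd": joint speeds; "effort": joint torques, N m; "position": TCP position; "ee_rot": TCP orientation; "contact_force": force on the tool from outside, world axes, zero at the start; "moment": the same for the moment, N m; "width": finger opening in m; "gripper_force": force on a finger pad.
Only numpy, scipy, OpenCV 4.12 (cv2) and the standard library are available. Lean on these libraries where they do the work, as an engineer would, in place of code of your own. Each camera call takes 0.05 s, during which the arm holds its last target. There are 200 camera calls.

## Working session

There is one attempt and no reset: what is moved stays moved. The work goes in short steps, Python scripts to look and compute and a shell command to move; the robot and the scene stay as the last step left them, time stands still between calls to the robot, and variables do not carry over. Pictures are saved under pics/ and viewed, at most 10 in all, crops included, and the job is handed in when it is done.

```bash
ls; mkdir -p pics; cat > h.py <<'E'
import numpy as np, cv2
from rig import manip
def grab(n,tag=None):
    im=manip.get_image(n)
    if tag: cv2.imwrite(f'pics/{tag}.png',im['pixels'])
    d=im['depth'];v,u=np.mgrid[:420,:560]
    P=np.stack([(u-im['cx'])/im['fx']*d,(v-im['cy'])/im['fy']*d,d],-1)
    T=np.array(im['pose']);W=P@T[:3,:3].T+T[:3,3]
    W[d==0]=np.nan
    return im,W
E
python3 - <<'E'
from h import *
for n in('top','side'):
    im,W=grab(n,n+'0'); np.save(n+'0.npy',W); print(n,np.round(im['pose'],3).tolist(),im['fx'])
s=manip.get_state();print({k:np.round(v,3).tolist() for k,v in s.items()},manip.grip_point_offset)
a,b=[cv2.imread(f'pics/{n}0.png') for n in('top','side')]
E
```

```text
pics
top [[-0.019, -0.994, 0.11, 0.392], [-1.0, 0.017, -0.021, 0.024], [0.019, -0.11, -0.994, 1.156], [0.0, 0.0, 0.0, 1.0]] 408.4837266334664
side [[1.0, -0.018, 0.018, 0.502], [-0.025, -0.787, 0.617, -0.749], [0.003, -0.617, -0.787, 1.063], [0.0, 0.0, 0.0, 1.0]] 489.58589676401886
{'clock': 0.1, 'qpos': [-1.461, 0.277, 1.506, -0.0, 1.361, -0.121], 'qd': [-0.001, 0.001, -0.004, -0.0, 0.001, -0.001], 'effort': [0.001, -41.77, -24.64, -0.0, 0.006, -0.0], 'position': [0.131, -0.559, 0.231], 'ee_rot': [-0.001, 0.993, 0.115, 0.0], 'contact_force': [-0.24, 0.101, 0.057], 'moment': [-0.024, 0.031, -0.005], 'gripper_force': 0.0, 'width': 0.086} 0.0187
```

View pics/top0.png

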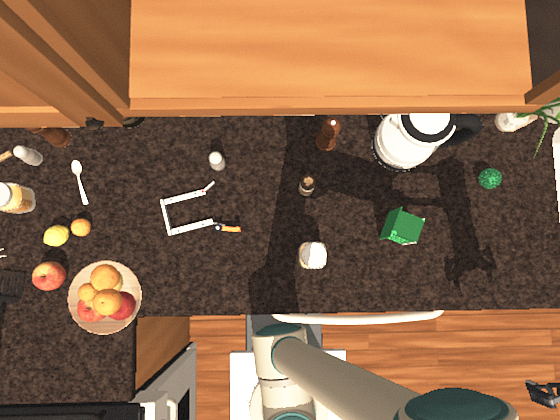

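View pics/side0.png

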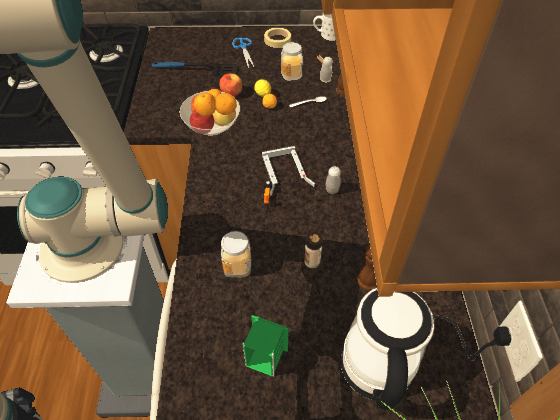

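The top view shows the dock (U at ~(190,212), mouth facing right, i.e. world −y), with the lock collar at (218,228) and its arm pointing right. The honey jar is at (312,256), the spice jar at (307,186), the salt shaker at (217,160) and the green box on end at (402,226).

```bash
cat > seg.py <<'E'
from h import *
def green(W,px):
    h=cv2.cvtColor(px,cv2.COLOR_BGR2HSV)
    return (h[...,0]>55)&(h[...,0]<85)&(h[...,1]>130)&(h[...,2]>30)
E
python3 - <<'E'
from seg import *
a=cv2.imread('pics/top0.png');b=cv2.imread('pics/side0.png')
c1=cv2.resize(a[190:260,360:450],(400,311),interpolation=cv2.INTER_CUBIC);c2=cv2.resize(b[300:390,225:315],(311,311),interpolation=cv2.INTER_CUBIC)
c3=cv2.resize(a[140:245,150:250],(280,294),interpolation=cv2.INTER_CUBIC);c4=cv2.resize(b[140:215,245:350],(411,294),interpolation=cv2.INTER_CUBIC)
o=np.zeros((605,711,3),np.uint8);o[:311,:400]=c1;o[:311,400:]=c2;o[311:,:280]=c3;o[311:,280:691]=c4
cv2.imwrite('pics/crop.png',o[:600])
T=np.load('top0.npy');S=np.load('side0.npy')
print('cab',np.nanmin(T[40:95,150:500,2]),np.nanmin(T[100,150:500,0]),np.nanmax(T[112,150:500,2]))
def cyl(W,u0,u1,v0,v1,zmin):
    p=W[v0:v1,u0:u1].reshape(-1,3);p=p[np.isfinite(p).all(1)&(p[:,2]>zmin)]
    return np.round(np.r_[p.mean(0),p.min(0),p.max(0),len(p)],3)
print('honeytop',cyl(T,295,332,238,275,.1),cyl(S,218,255,228,280,.1))
print('spicetop',cyl(T,295,320,170,200,.095),cyl(S,300,326,230,272,.095))
print('salt',cyl(T,205,230,148,175,.08),cyl(S,322,346,162,198,.08))
for W,px in((T,a),(S,b)):
    m=green(W,px)&(np.abs(W[...,1]+.25)<.13)&(W[...,0]<.6)
    p=W[m];print('box',len(p),np.nanmin(p,0),np.nanmax(p,0))
    t=p[p[:,2]>.108]; print(cv2.minAreaRect((t[:,:2]*1000).astype(np.float32)))
    q=p[(p[:,2]<.1)]; print(cv2.minAreaRect((q[:,:2]*1000).astype(np.float32)))
print('orange')
for W,px in((T,a),(S,b)):
    h=cv2.cvtColor(px,cv2.COLOR_BGR2HSV)
    m=(h[...,0]>5)&(h[...,0]<20)&(h[...,1]>170)&(h[...,2]>120)&(W[...,2]<.07)&(W[...,2]>.01)&(np.abs(W[...,1]-.16)<.1)&(np.abs(W[...,0]-.45)<.2)
    p=W[m];print(np.round(p,3).tolist())
# dock points: height map
for W in(T,S):
    m=(W[...,2]>.008)&(W[...,2]<.04)&(W[...,1]>.08)&(W[...,1]<.36)&(W[...,0]>.3)&(W[...,0]<.62)
    p=W[m];print('dock',len(p),np.round(p.min(0),3),np.round(p.max(0),3))
E
```

```text
cab 0.5012417556551871 0.6541154685103993 0.49942882013005463
honeytop [ 4.12e-01 -7.00e-02  1.10e-01  3.81e-01 -1.02e-01  1.01e-01  4.43e-01
 -3.80e-02  1.16e-01  5.17e+02] [ 4.12e-01 -7.20e-02  1.09e-01  3.80e-01 -1.02e-01  1.01e-01  4.44e-01
 -3.50e-02  1.15e-01  5.28e+02]
spicetop [ 6.02e-01 -6.10e-02  1.06e-01  5.84e-01 -8.20e-02  9.60e-02  6.22e-01
 -4.20e-02  1.10e-01  1.89e+02] [ 6.03e-01 -6.20e-02  1.04e-01  5.84e-01 -8.00e-02  9.50e-02  6.23e-01
 -3.90e-02  1.10e-01  2.09e+02]
salt [6.76e-01 1.85e-01 8.70e-02 6.62e-01 1.70e-01 8.00e-02 6.92e-01 2.02e-01
 9.60e-02 1.11e+02] [6.76e-01 1.82e-01 8.60e-02 6.62e-01 1.69e-01 8.00e-02 6.93e-01 1.98e-01
 9.40e-02 8.60e+01]
box 553 [ 0.44279639 -0.35585922  0.00047626] [ 0.53797666 -0.26650724  0.12273533]
((480.39886474609375, -312.76019287109375), (68.2917251586914, 80.72489166259766), 66.61063385009766)
((486.73492431640625, -290.41754150390625), (96.06051635742188, 54.07249069213867), 7.762295246124268)
box 1835 [ 0.43924717 -0.35730638 -0.00112258] [ 0.53142353 -0.26620865  0.12205603]
((481.0709228515625, -312.5608825683594), (
[... 1561 characters left out ...]
 0.132, 0.037], [0.482, 0.13, 0.035], [0.485, 0.124, 0.043], [0.487, 0.126, 0.039], [0.49, 0.129, 0.037], [0.493, 0.129, 0.037], [0.482, 0.13, 0.031], [0.484, 0.127, 0.034], [0.487, 0.127, 0.034], [0.49, 0.13, 0.031], [0.493, 0.134, 0.026], [0.482, 0.13, 0.027], [0.484, 0.126, 0.031], [0.487, 0.125, 0.032], [0.49, 0.127, 0.03], [0.493, 0.132, 0.024], [0.482, 0.127, 0.026], [0.484, 0.131, 0.021], [0.487, 0.124, 0.03], [0.49, 0.128, 0.025], [0.493, 0.124, 0.029], [0.481, 0.128, 0.021], [0.484, 0.127, 0.022], [0.487, 0.127, 0.021], [0.49, 0.123, 0.026], [0.493, 0.128, 0.021], [0.487, 0.122, 0.024]]
dock 779 [0.376 0.124 0.008] [0.62  0.346 0.039]
dock 613 [0.357 0.122 0.008] [0.618 0.35  0.039]
```

View pics/crop.png

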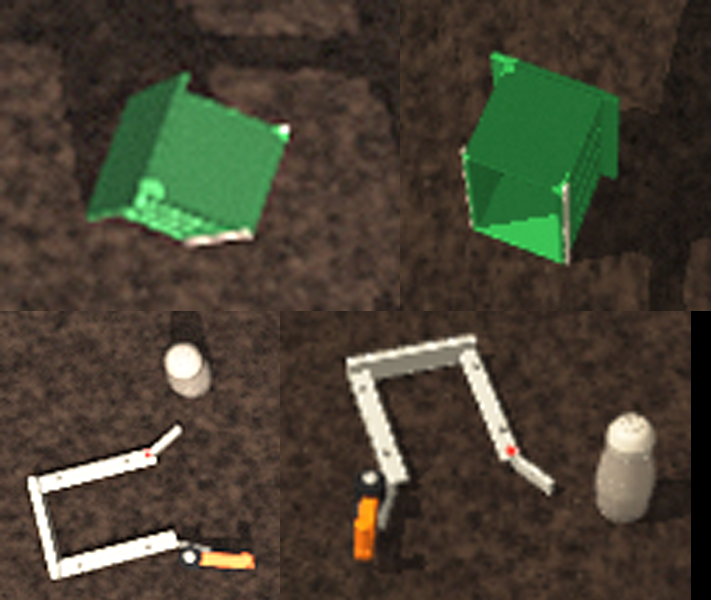

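The crop shows the box standing with its opening facing world −y (slightly −x) and its flanged underside facing +y. The lock arm points along dock −x, and the red dot is on the far rail. Next I'll fit the dock pose and the lock points.

```bash
python3 - <<'E'
from seg import *
from scipy.optimize import least_squares
P=[]
for n in('top','side'):
    W=np.load(n+'0.npy');px=cv2.imread(f'pics/{n}0.png')
    h=cv2.cvtColor(px,cv2.COLOR_BGR2HSV)
    roi=(W[...,1]>.1)&(W[...,1]<.37)&(W[...,0]>.36)&(W[...,0]<.645)
    m=roi&(W[...,2]>.009)&(W[...,2]<.028)&(h[...,1]<70)&(h[...,2]>140)
    P.append(W[m])
    r=roi&((h[...,0]<6)|(h[...,0]>174))&(h[...,1]>150)&(h[...,2]>120)&(W[...,2]<.02)
    print(n,'red',W[r].mean(0) if r.any() else None, np.argwhere(r)[:6].tolist())
    c=roi&(h[...,2]<60)&(W[...,2]>.026)&(W[...,2]<.045); print('collar',c.sum(),np.round(np.median(W[c],0),3) if c.any() else None)
p=np.vstack(P);print(len(p))
# rails only: points 10..17mm high; two-line model with common heading
def fr(q,th,o): 
    c,s=np.cos(th),np.sin(th);d=q[:,:2]-o;return d@[c,s],d@[-s,c]
th=np.radians(104);o=np.array([.5,.25])
rail=p[p[:,2]<.0175]
for it in range(4):
    a,b=fr(rail,th,o)
    k=(abs(abs(b)-43)<400)&(a>-.05)&(a<.05)&(abs(b)>.025)
    f=lambda v:(lambda ab:np.abs(ab[1])-v[2])(fr(rail[k],v[0],o+v[1]*np.array([-np.sin(v[0]),np.cos(v[0])])))
    s=least_squares(f,[th,0,.045],loss='soft_l1',f_scale=.003,x_scale=[.1,.01,.01]).x
    o=o+s[1]*np.array([-np.sin(s[0]),np.cos(s[0])]);th=s[0]
    # back face: top surface of stop
    a,b=fr(p,th,o);bk=(p[:,2]>.0195)&(abs(b)<.04)&(a>.03)
    print(np.degrees(th),o,s[2],k.sum(),bk.sum(),np.percentile(a[bk],[2,10,50,90,98]))
    o=o+(np.percentile(a[bk],10)-.060)*np.array([np.cos(th),np.sin(th)])
R=np.array([[np.cos(th),-np.sin(th)],[np.sin(th),np.cos(th)]])
print('dock',o,np.degrees(th))
for nm,x in dict(mouth=(-88,0),lock=(-70,68),red=(-58,-45)).items(): print(nm,o+R@np.array(x)/1000)
a,b=fr(p,th,o)
for lo in np.arange(-.1,.08,.02):
    q=(a>lo)&(a<lo+.02);print(round(lo,2),np.round(np.percentile(b[q&(b<0)],[5,50,95])*1e3) if (q&(b<0)).any() else '',np.round(np.percentile(b[q&(b>0)],[5,50,95])*1e3) if (q&(b>0)).any() else '')
E
```

```text
top red [0.59900297 0.23221538 0.01563155] [[191, 202]]
collar 18 [0.49  0.186 0.034]
side red [0.59699207 0.22992883 0.01646937] [[175, 303], [175, 304], [176, 303], [176, 304]]
collar 32 [0.492 0.183 0.033]
986
103.26671039649106 [0.528496   0.25671869] 0.05877065553130528 270 123 [0.06915086 0.06992159 0.07401793 0.07706761 0.07947014]
103.63234011543723 [0.53996856 0.26971005] 0.04462991632051793 497 129 [0.05931506 0.0602271  0.06412231 0.06723566 0.06945354]
103.81281753690698 [0.54107342 0.27021555] 0.04344140095860546 590 130 [0.05903103 0.05990023 0.06384482 0.06704983 0.06917151]
103.81281465027718 [0.54109724 0.27011866] 0.04344140096789686 590 130 [0.0591308  0.06       0.0639446  0.0671496  0.06927129]
dock [0.54109724 0.27011866] 103.81281465027718
mouth [0.5621073  0.18466354]
lock [0.49177628 0.18590796]
red [0.59864342 0.22453975]
-0.1 [-66. -64. -59.] [61. 62. 65.]
-0.08 [-61. -55. -49.] [50. 53. 59.]
-0.06 [-50. -42. -37.] [36. 44. 50.]
-0.04 [-50. -44. -37.] [36. 44. 50.]
-0.02 [-51. -43. -37.] [37. 43. 50.]
0.0 [-50. -44. -37.] [36. 44. 51.]
0.02 [-50. -44. -37.] [37. 43. 50.]
0.04 [-50. -43. -36.] [18. 43. 51.]
0.06 [-49. -27.  -3.] [ 5. 29. 50.]
```

```bash
python3 -m pendant '[{"jaw":-1,"tx":10,"ty":3,"tz":-3,"az":10},{"jaw":-1,"tx":20,"ty":8,"tz":-8,"az":20},{"jaw":-1,"tx":28,"ty":13,"tz":-12,"az":30},{"jaw":-1,"tx":31.2,"ty":15.5,"tz":-14,"az":40},{"jaw":-1,"tx":31.2,"ty":15.5,"tz":-14,"az":50},{"jaw":-1,"tx":31.2,"ty":15.5,"tz":-14,"az":55},{"jaw":-1,"tx":31.2,"ty":15.5,"tz":-14,"az":55},{"jaw":-1,"tx":31.2,"ty":15.5,"tz":-14,"az":55}]'
```

```text
invalid input at $[0]: expected keys jaw, tx, ty, tz, ax, ay, az
```

```bash
python3 -m pendant '[{"jaw":-1,"tx":6,"ty":2,"tz":-2,"ax":0,"ay":0,"az":10},{"jaw":-1,"tx":12,"ty":4,"tz":-4,"ax":0,"ay":0,"az":20},{"jaw":-1,"tx":18,"ty":6,"tz":-7,"ax":0,"ay":0,"az":30},{"jaw":-1,"tx":23,"ty":9,"tz":-10,"ax":0,"ay":0,"az":40},{"jaw":-1,"tx":28,"ty":12,"tz":-13,"ax":0,"ay":0,"az":50},{"jaw":-1,"tx":31,"ty":15,"tz":-14,"ax":0,"ay":0,"az":55},{"jaw":-1,"tx":31,"ty":15,"tz":-14,"ax":0,"ay":0,"az":55},{"jaw":-1,"tx":31,"ty":15,"tz":-14,"ax":0,"ay":0,"az":55},{"jaw":-1,"tx":31,"ty":15,"tz":-14,"ax":0,"ay":0,"az":55}]'
```

```text
clock: 1.23
position: [0.4408, -0.4111, 0.092]
ee_rot: [0.001, 0.828, 0.56, -0.0]
contact_force: [-0.2, 0.2, 0.7]
width: -0.0002
gripper_force: 0.0
```

```bash
python3 -m pendant '[{"jaw":-1,"tx":1.1,"ty":2.8,"tz":0,"ax":0,"ay":0,"az":0},{"jaw":-1,"tx":1.9,"ty":4.6,"tz":0,"ax":0,"ay":0,"az":0},{"jaw":-1,"tx":2.4,"ty":5.8,"tz":0,"ax":0,"ay":0,"az":0},{"jaw":-1,"tx":2.8,"ty":6.9,"tz":0,"ax":0,"ay":0,"az":0},{"jaw":-1,"tx":3.2,"ty":8.0,"tz":0,"ax":0,"ay":0,"az":0},{"jaw":-1,"tx":3.7,"ty":9.1,"tz":0,"ax":0,"ay":0,"az":0},{"jaw":-1,"tx":4.1,"ty":10.2,"tz":0.3,"ax":0,"ay":0,"az":0},{"jaw":-1,"tx":4.6,"ty":11.3,"tz":0.6,"ax":0,"ay":0,"az":0}]'; python3 - <<'E'
from seg import *
im,W=grab('side','side1')
E
```

```text
clock: 2.22
position: [0.4878, -0.2959, 0.0974]
ee_rot: [-0.0, 0.828, 0.561, 0.0]
contact_force: [-0.5, -0.3, -0.5]
width: -0.0
gripper_force: 0.0
```

View pics/side1.png

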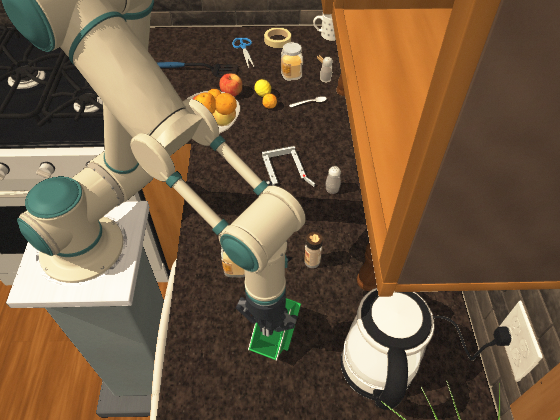

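The box at (275,330) looks tipped flat with its opening up, but the gripper covers part of it. I'll back off and measure it.

```bash
python3 -m pendant '[{"jaw":0,"tx":0,"ty":0,"tz":4,"ax":0,"ay":0,"az":0},{"jaw":1,"tx":-2,"ty":-5,"tz":9,"ax":0,"ay":0,"az":0},{"jaw":1,"tx":-5,"ty":-10,"tz":12,"ax":0,"ay":0,"az":0},{"jaw":1,"tx":-8,"ty":-15,"tz":12,"ax":0,"ay":0,"az":0},{"jaw":1,"tx":-8,"ty":-15,"tz":12,"ax":0,"ay":0,"az":0}]'; cat > box.py <<'E'
from seg import *
import sys
def box(tag,zlo=.06,zhi=.08,c=(.516,-.226),r=.12):
    o=[]
    for n in('top','side'):
        im,W=grab(n,n+tag);m=green(W,im['pixels'])&(np.hypot(W[...,0]-c[0],W[...,1]-c[1])<r)
        q=W[m&(W[...,2]>zlo)&(W[...,2]<zhi)];o.append(q)
        print(n,m.sum(),len(q),'zmax',np.nanmax(W[m][:,2]))
        if len(q)>8: print('rim',cv2.minAreaRect((q[:,:2]*1000).astype(np.float32)))
        f=W[m&(W[...,2]<.009)]
        if len(f)>8: print('low',cv2.minAreaRect((f[:,:2]*1000).astype(np.float32)))
    q=np.vstack(o);r=cv2.minAreaRect((q[:,:2]*1000).astype(np.float32));print('both',r)
E
python3 -c "
from box import *
box('2')
a=cv2.imread('pics/top2.png')[170:290,340:460];b=cv2.imread('pics/side2.png')[270:390,210:330]
cv2.imwrite('pics/c2.png',np.hstack([cv2.resize(i,(390,390)) for i in(a,b)]))"
```

```text
clock: 2.9
position: [0.4057, -0.4505, 0.2181]
ee_rot: [0.001, 0.829, 0.559, -0.001]
contact_force: [0.5, 0.6, -1.3]
width: 0.0849
gripper_force: 0.0
top 907 148 zmax 0.07689559867406781
rim ((519.0748901367188, -224.64602661132812), (114.6161880493164, 60.254783630371094), 67.4343032836914)
low ((515.484375, -222.79574584960938), (114.47056579589844, 78.24253845214844), 65.73876953125)
side 1941 324 zmax 0.07512546821819199
rim ((518.235107421875, -223.01339721679688), (118.58380126953125, 63.41346740722656), 67.5708236694336)
low ((517.9619750976562, -224.85748291015625), (116.8689193725586, 83.88492584228516), 67.17681121826172)
both ((518.235107421875, -223.01339721679688), (118.58380126953125, 63.41346740722656), 67.5708236694336)
```

View pics/c2.png

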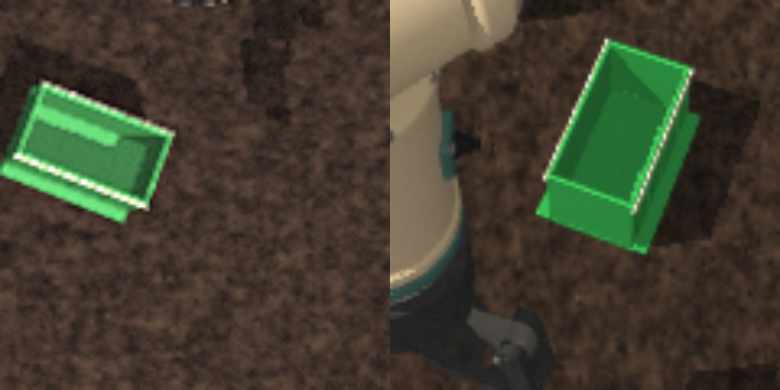

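The crop shows the box lying flat with its opening up and flanges down, heading 67.5°, centre about (0.5185, −0.224). Next I'll grasp it across its width.

```bash
python3 -m pendant '[{"jaw":1,"tx":3,"ty":5.5,"tz":0,"ax":0,"ay":0,"az":0},{"jaw":1,"tx":6,"ty":11,"tz":0,"ax":0,"ay":0,"az":0},{"jaw":1,"tx":9,"ty":17,"tz":-3,"ax":0,"ay":0,"az":0},{"jaw":1,"tx":11.3,"ty":22.6,"tz":-6,"ax":0,"ay":0,"az":0},{"jaw":1,"tx":11.3,"ty":22.6,"tz":-9,"ax":0,"ay":0,"az":0},{"jaw":1,"tx":11.3,"ty":22.6,"tz":-13,"ax":0,"ay":0,"az":0},{"jaw":1,"tx":11.3,"ty":22.6,"tz":-17,"ax":0,"ay":0,"az":0},{"jaw":1,"tx":11.3,"ty":22.6,"tz":-18.5,"ax":0,"ay":0,"az":0},{"jaw":1,"tx":11.3,"ty":22.6,"tz":-18.5,"ax":0,"ay":0,"az":0}]' && python3 -m pendant '[{"jaw":0.3,"tx":0,"ty":0,"tz":0,"ax":0,"ay":0,"az":0},{"jaw":0.3,"tx":0,"ty":0,"tz":0,"ax":0,"ay":0,"az":0},{"jaw":0.3,"tx":0,"ty":0,"tz":0,"ax":0,"ay":0,"az":0},{"jaw":0.3,"tx":0,"ty":0,"tz":0,"ax":0,"ay":0,"az":0}]' 35
```

```text
clock: 4.12
position: [0.5202, -0.2195, 0.0317]
ee_rot: [-0.001, 0.828, 0.561, -0.0]
contact_force: [-0.0, -0.2, 1.0]
width: 0.0855
gripper_force: 0.0
clock: 4.62
position: [0.5216, -0.2212, 0.034]
ee_rot: [0.001, 0.828, 0.561, 0.001]
contact_force: [-0.5, 1.8, 6.5]
width: 0.0634
gripper_force: 41.0
```

```bash
python3 -m pendant '[{"jaw":0.3,"tx":0,"ty":0,"tz":1,"ax":0,"ay":0,"az":0},{"jaw":0.3,"tx":0,"ty":1,"tz":1,"ax":0,"ay":0,"az":8},{"jaw":0.3,"tx":-0.2,"ty":2,"tz":1,"ax":0,"ay":0,"az":16},{"jaw":0.3,"tx":-0.4,"ty":3.4,"tz":1,"ax":0,"ay":0,"az":22},{"jaw":0.3,"tx":-0.4,"ty":7,"tz":1,"ax":0,"ay":0,"az":22},{"jaw":0.3,"tx":-0.4,"ty":12,"tz":1,"ax":0,"ay":0,"az":22},{"jaw":0.3,"tx":-0.4,"ty":17,"tz":1,"ax":0,"ay":0,"az":22},{"jaw":0.3,"tx":-0.4,"ty":22,"tz":1,"ax":0,"ay":0,"az":22},{"jaw":0.3,"tx":-0.4,"ty":26,"tz":1,"ax":0,"ay":0,"az":22},{"jaw":0.3,"tx":-0.4,"ty":27.3,"tz":1,"ax":0,"ay":0,"az":22}]' && python3 -m pendant '[{"jaw":0.3,"tx":2,"ty":0,"tz":0,"ax":0,"ay":0,"az":0},{"jaw":0.3,"tx":5,"ty":0,"tz":0,"ax":0,"ay":0,"az":7},{"jaw":0.3,"tx":6.4,"ty":1,"tz":0,"ax":0,"ay":0,"az":14},{"jaw":0.3,"tx":6.4,"ty":4,"tz":0,"ax":0,"ay":0,"az":14},{"jaw":0.3,"tx":6.4,"ty":6.5,"tz":0,"ax":0,"ay":0,"az":14},{"jaw":0.3,"tx":6.4,"ty":6.5,"tz":0,"ax":0,"ay":0,"az":14},{"jaw":0.3,"tx":6.4,"ty":6.5,"tz":0,"ax":0,"ay":0,"az":14}]'; python3 - <<'E'
from box import *
box('3',.07,.09,(.579,.115)); s=manip.get_state(); print(s['position'],2*np.degrees(np.arctan2(s['ee_rot'][2],s['ee_rot'][1])),s['width'])
E
```

```text
clock: 5.88
position: [0.5161, 0.0541, 0.0426]
ee_rot: [-0.0, 0.705, 0.709, 0.0]
contact_force: [-0.0, -0.5, -1.7]
width: 0.0634
gripper_force: 39.9
clock: 6.75
position: [0.5806, 0.1161, 0.0423]
ee_rot: [0.0, 0.614, 0.789, -0.0]
contact_force: [-0.4, 1.1, -2.2]
width: 0.0636
gripper_force: 40.0
top 297 60 zmax 0.4428810516771883
rim ((582.53564453125, 110.67779541015625), (56.786006927490234, 115.26625061035156), 13.494483947753906)
low ((581.5176391601562, 123.87860107421875), (131.79397583007812, 43.053470611572266), 81.96662902832031)
side 1098 133 zmax 0.12733720722063657
rim ((583.1893310546875, 109.84530639648438), (63.38948440551758, 116.43830108642578), 13.698437690734863)
low ((572.142822265625, 114.34719848632812), (64.42054748535156, 113.25946044921875), 8.26279354095459)
both ((583.1466064453125, 110.0207290649414), (63.38948440551758, 116.79940795898438), 13.698437690734863)
[0.58057608 0.11598539 0.04234322] 104.16922030690674 0.06345727781569861
```

View pics/side3.png

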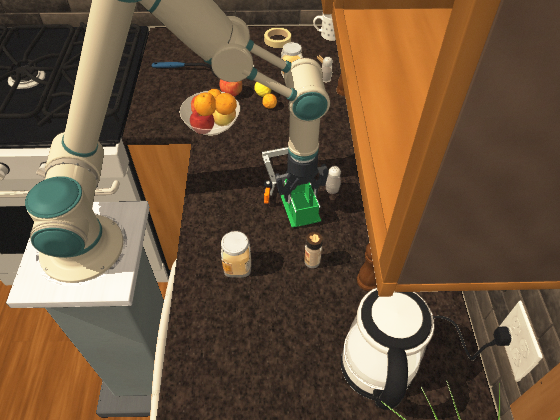

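The side view shows the box held at (302,205), just outside the dock mouth and lined up; the jars and salt shaker are undisturbed. I'll lower it 9 mm and slide it in.

```bash
python3 -m pendant '[{"jaw":0.3,"tx":-0.2,"ty":0,"tz":-0.5,"ax":0,"ay":0,"az":0},{"jaw":0.3,"tx":-0.2,"ty":0,"tz":-0.9,"ax":0,"ay":0,"az":0},{"jaw":0.3,"tx":-0.7,"ty":2,"tz":-0.9,"ax":0,"ay":0,"az":0},{"jaw":0.3,"tx":-1.2,"ty":4,"tz":-0.9,"ax":0,"ay":0,"az":0},{"jaw":0.3,"tx":-1.7,"ty":6,"tz":-0.9,"ax":0,"ay":0,"az":0},{"jaw":0.3,"tx":-2.2,"ty":8,"tz":-0.9,"ax":0,"ay":0,"az":0}]' &&  python3 -m pendant '[{"jaw":0.3,"tx":-0.3,"ty":1.2,"tz":0,"ax":0,"ay":0,"az":0},{"jaw":0.3,"tx":-0.6,"ty":2.4,"tz":0,"ax":0,"ay":0,"az":0},{"jaw":0.3,"tx":-0.9,"ty":3.6,"tz":0,"ax":0,"ay":0,"az":0}]' &&  python3 -m pendant '[{"jaw":0.3,"tx":-0.3,"ty":1.2,"tz":0,"ax":0,"ay":0,"az":0},{"jaw":0.3,"tx":-0.5,"ty":2.2,"tz":0,"ax":0,"ay":0,"az":0}]'
```

```text
clock: 7.6
position: [0.5589, 0.1984, 0.034]
ee_rot: [0.001, 0.614, 0.79, 0.0]
contact_force: [1.8, -3.5, 5.9]
width: 0.0636
gripper_force: 40.8
clock: 7.98
position: [0.5496, 0.2343, 0.034]
ee_rot: [0.001, 0.613, 0.79, 0.0]
contact_force: [1.3, -4.1, 6.1]
width: 0.0637
gripper_force: 40.8
clock: 8.22
position: [0.5444, 0.2563, 0.034]
ee_rot: [0.001, 0.613, 0.79, -0.0]
contact_force: [1.1, -4.6, 6.8]
width: 0.0635
gripper_force: 40.9
```

```bash
for i in 1; do python3 -m pendant '[{"jaw":0.3,"tx":-0.1,"ty":0.4,"tz":0,"ax":0,"ay":0,"az":0},{"jaw":0.3,"tx":-0.2,"ty":0.8,"tz":0,"ax":0,"ay":0,"az":0},{"jaw":0.3,"tx":-0.3,"ty":1.2,"tz":0,"ax":0,"ay":0,"az":0}]'; python3 -m pendant '[{"jaw":0.3,"tx":-0.1,"ty":0.3,"tz":0,"ax":0,"ay":0,"az":0},{"jaw":0.3,"tx":-0.1,"ty":0.5,"tz":0,"ax":0,"ay":0,"az":0}]'; done; python3 - <<'E'
from box import *
box('4',.062,.08,(.541,.27))
E
```

```text
clock: 8.6
position: [0.5415, 0.2679, 0.034]
ee_rot: [0.001, 0.613, 0.79, 0.0]
contact_force: [1.2, -4.8, 5.7]
width: 0.064
gripper_force: 40.8
clock: 8.85
position: [0.5403, 0.2728, 0.034]
ee_rot: [0.001, 0.613, 0.79, -0.0]
contact_force: [0.6, -5.0, 7.4]
width: 0.0636
gripper_force: 40.9
top 343 71 zmax 0.17718928965912517
rim ((543.4155883789062, 267.07666015625), (59.1816520690918, 115.1022720336914), 13.734330177307129)
low ((550.3336181640625, 242.05426025390625), (84.25418090820312, 60.2291259765625), 14.728880882263184)
side 869 112 zmax 0.07539483178567152
rim ((541.95166015625, 267.82098388671875), (63.417972564697266, 118.01334381103516), 13.590934753417969)
low ((540.306640625, 270.1187438964844), (82.01612854003906, 122.4056396484375), 13.450971603393555)
both ((541.95166015625, 267.82098388671875), (63.417972564697266, 118.01334381103516), 13.590934753417969)
```

```bash
python3 -m pendant '[{"jaw":0.3,"tx":-0.05,"ty":0.2,"tz":0,"ax":0,"ay":0,"az":0},{"jaw":0.3,"tx":-0.1,"ty":0.4,"tz":0,"ax":0,"ay":0,"az":0}]';  python3 -m pendant '[{"jaw":0.3,"tx":-0.05,"ty":0.2,"tz":0,"ax":0,"ay":0,"az":0},{"jaw":0.3,"tx":-0.05,"ty":0.2,"tz":0,"ax":0,"ay":0,"az":0}]'
```

```text
clock: 9.2
position: [0.5394, 0.2768, 0.034]
ee_rot: [0.001, 0.613, 0.79, -0.0]
contact_force: [1.1, -4.0, 5.7]
width: 0.0634
gripper_force: 40.8
clock: 9.45
position: [0.5394, 0.2772, 0.0341]
ee_rot: [0.002, 0.613, 0.79, -0.001]
contact_force: [1.8, -9.1, 7.9]
width: 0.0635
gripper_force: 40.8
```

```bash
python3 -m pendant '[{"jaw":0.3,"tx":-0.05,"ty":0.2,"tz":0,"ax":0,"ay":0,"az":0},{"jaw":0.3,"tx":-0.05,"ty":0.2,"tz":0,"ax":0,"ay":0,"az":0}]'; python3 -m pendant '[{"jaw":1,"tx":0,"ty":-0.2,"tz":0,"ax":0,"ay":0,"az":0},{"jaw":1,"tx":0,"ty":-0.2,"tz":0,"ax":0,"ay":0,"az":0},{"jaw":1,"tx":0,"ty":-0.2,"tz":0,"ax":0,"ay":0,"az":0},{"jaw":1,"tx":0,"ty":-0.2,"tz":5,"ax":0,"ay":0,"az":0},{"jaw":1,"tx":0,"ty":-0.2,"tz":11,"ax":0,"ay":0,"az":0},{"jaw":0,"tx":-2,"ty":-2,"tz":14,"ax":0,"ay":0,"az":-8},{"jaw":-1,"tx":-6,"ty":-6,"tz":14,"ax":0,"ay":0,"az":-16},{"jaw":-1,"tx":-10,"ty":-10,"tz":14,"ax":0,"ay":0,"az":-24},{"jaw":-1,"tx":-10,"ty":-15,"tz":14,"ax":0,"ay":0,"az":-32},{"jaw":-1,"tx":-10,"ty":-20,"tz":14,"ax":0,"ay":0,"az":-40}]'; python3 - <<'E'
from box import *
box('5',.062,.08,(.541,.27))
for n in('top','side'):
    W=grab(n)[1];px=cv2.imread(f'pics/{n}5.png');h=cv2.cvtColor(px,cv2.COLOR_BGR2HSV)
    m=(h[...,0]>5)&(h[...,0]<20)&(h[...,1]>150)&(W[...,2]>.044)&(W[...,2]<.058)&(np.abs(W[...,1]-.13)<.03)&(np.abs(W[...,0]-.487)<.03)
    print('pin',m.sum(),W[m].mean(0) if m.any() else '')
a=cv2.imread('pics/top5.png')[150:260,150:260];b=cv2.imread('pics/side5.png')[130:220,245:355]
cv2.imwrite('pics/c5.png',np.hstack([cv2.resize(a,(390,390)),cv2.resize(b,(400,390))]))
E
```

```text
clock: 9.7
position: [0.5394, 0.2774, 0.0343]
ee_rot: [0.003, 0.612, 0.79, -0.002]
contact_force: [3.4, -13.8, 8.8]
width: 0.0635
gripper_force: 41.0
clock: 10.95
position: [0.4378, 0.0797, 0.1735]
ee_rot: [0.0, 0.848, 0.53, 0.001]
contact_force: [0.4, -1.3, -0.2]
width: -0.0006
gripper_force: 0.0
top 594 128 zmax 0.07587813930041021
rim ((542.6974487304688, 271.70550537109375), (59.51893997192383, 116.19950866699219), 14.254740715026855)
low ((544.9103393554688, 282.0037841796875), (50.2584228515625, 134.6526336669922), 17.024160385131836)
side 1070 183 zmax 0.07580905855904019
rim ((540.5701904296875, 274.33636474609375), (64.28349304199219, 122.83548736572266), 13.434375762939453)
low ((541.0368041992188, 274.57891845703125), (79.0677490234375, 122.76468658447266), 13.711773872375488)
both ((540.5701904296875, 274.33636474609375), (64.28349304199219, 122.83548736572266), 13.434375762939453)
pin 0 
pin 15 [0.48646255 0.13058594 0.0488907 ]
```

View pics/c5.png

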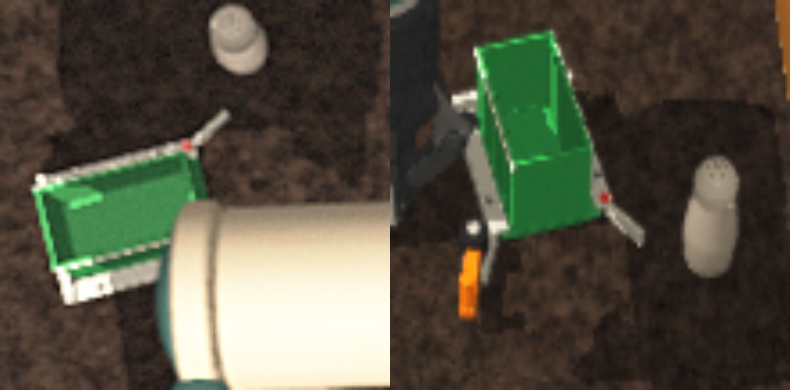

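The crop shows the box fully home between the rails and against the back stop, with the arm still open at about −95° world. Next I'll bring the shut fingers to the robot side of the pin.

```bash
python3 -m pendant '[{"jaw":-1,"tx":0,"ty":1,"tz":0,"ax":0,"ay":0,"az":-10},{"jaw":-1,"tx":1,"ty":2,"tz":0,"ax":0,"ay":0,"az":-20},{"jaw":-1,"tx":1.5,"ty":3,"tz":-2,"ax":0,"ay":0,"az":-30},{"jaw":-1,"tx":1.9,"ty":4,"tz":-4,"ax":0,"ay":0,"az":-40},{"jaw":-1,"tx":1.9,"ty":5,"tz":-6,"ax":0,"ay":0,"az":-50},{"jaw":-1,"tx":1.9,"ty":5.2,"tz":-8,"ax":0,"ay":0,"az":-60},{"jaw":-1,"tx":1.9,"ty":5.2,"tz":-11,"ax":0,"ay":0,"az":-69},{"jaw":-1,"tx":1.9,"ty":5.2,"tz":-13.9,"ax":0,"ay":0,"az":-69},{"jaw":-1,"tx":1.9,"ty":5.2,"tz":-13.9,"ax":0,"ay":0,"az":-69},{"jaw":-1,"tx":1.9,"ty":5.2,"tz":-13.9,"ax":0,"ay":0,"az":-69}]'; python3 - <<'E'
from h import *
s=manip.get_state();print(np.round(s['qpos'],2))
p0=np.array(s['position'][:2]);yaw0=2*np.degrees(np.arctan2(s['ee_rot'][2],s['ee_rot'][1]));print(p0,yaw0)
A=np.array([.4918,.1859])
for ph in list(range(-95,14,10))+[13.8]:
    r=np.radians(ph);e=np.array([np.cos(r),np.sin(r)]);t=np.array([-e[1],e[0]])
    T=A+.056*e-.017*t;print(ph,np.round((T-p0)*100,1),round(ph+90-yaw0))
E
```

```text
clock: 12.4
position: [0.4581, 0.1333, 0.0349]
ee_rot: [-0.0, 0.999, -0.041, 0.0]
contact_force: [1.3, 0.6, 0.9]
width: 0.0001
gripper_force: 0.0
[0.14 0.33 1.99 0.   0.82 1.79]
[0.45813357 0.13325843] -4.686656454922035
-95 [ 1.2 -0.2] 0
-85 [ 2.2 -0.5] 10
-75 [ 3.2 -0.6] 20
-65 [ 4.2 -0.5] 30
-55 [ 5.2 -0.3] 40
-45 [6.1 0.1] 50
-35 [7.  0.7] 60
-25 [7.7 1.4] 70
-15 [8.3 2.2] 80
-5 [8.8 3.1] 90
5 [9.1 4.1] 100
13.8 [9.2 4.9] 108
```

```bash
python3 -m pendant '[{"jaw":-1,"tx":1.2,"ty":-0.2,"tz":0,"ax":0,"ay":0,"az":0},{"jaw":-1,"tx":2.2,"ty":-0.5,"tz":0,"ax":0,"ay":0,"az":10},{"jaw":-1,"tx":3.2,"ty":-0.6,"tz":0,"ax":0,"ay":0,"az":20},{"jaw":-1,"tx":4.2,"ty":-0.5,"tz":0,"ax":0,"ay":0,"az":30},{"jaw":-1,"tx":5.2,"ty":-0.3,"tz":0,"ax":0,"ay":0,"az":40},{"jaw":-1,"tx":6.1,"ty":0.1,"tz":0,"ax":0,"ay":0,"az":50},{"jaw":-1,"tx":7.0,"ty":0.7,"tz":0,"ax":0,"ay":0,"az":60},{"jaw":-1,"tx":7.7,"ty":1.4,"tz":0,"ax":0,"ay":0,"az":70},{"jaw":-1,"tx":8.3,"ty":2.2,"tz":0,"ax":0,"ay":0,"az":80},{"jaw":-1,"tx":8.8,"ty":3.1,"tz":0,"ax":0,"ay":0,"az":90}]'; python3 -m pendant '[{"jaw":-1,"tx":0.2,"ty":0.5,"tz":0,"ax":0,"ay":0,"az":5},{"jaw":-1,"tx":0.3,"ty":1.0,"tz":0,"ax":0,"ay":0,"az":10},{"jaw":-1,"tx":0.4,"ty":1.4,"tz":0,"ax":0,"ay":0,"az":14},{"jaw":-1,"tx":0.4,"ty":1.8,"tz":0,"ax":0,"ay":0,"az":18}]';python3 -c "
from h import *
im,W=grab('side','side6')
a=im['pixels'][120:225,240:360];cv2.imwrite('pics/c6.png',cv2.resize(a,(600,525)))"
```

```text
clock: 13.65
position: [0.548, 0.1629, 0.0355]
ee_rot: [0.001, 0.734, 0.679, 0.001]
contact_force: [0.4, -0.6, -1.8]
width: -0.0001
gripper_force: 0.7
clock: 14.15
position: [0.5521, 0.1811, 0.0357]
ee_rot: [0.002, 0.62, 0.785, 0.001]
contact_force: [1.6, -1.0, -0.1]
width: -0.0
gripper_force: 0.6
```

View pics/c6.png

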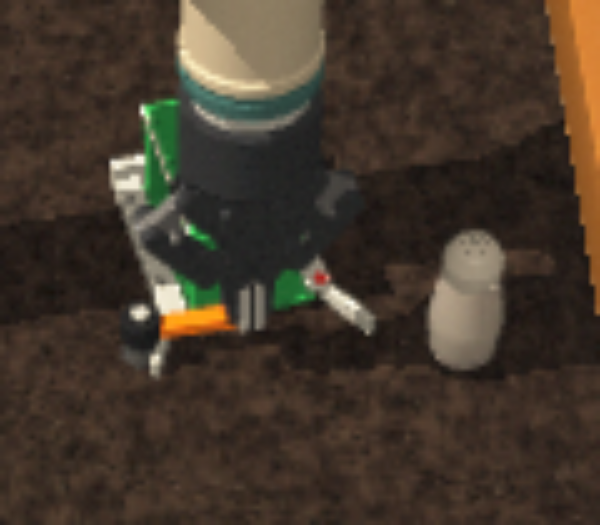

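The arm lies almost across the mouth (crop (165–240, 320)). I'll push it gently on to its stop.

```bash
python3 -m pendant '[{"jaw":-1,"tx":-0.05,"ty":0.2,"tz":0,"ax":0,"ay":0,"az":0},{"jaw":-1,"tx":-0.1,"ty":0.4,"tz":0,"ax":0,"ay":0,"az":0}]';  python3 -m pendant '[{"jaw":-1,"tx":-0.05,"ty":0.2,"tz":0,"ax":0,"ay":0,"az":0},{"jaw":-1,"tx":-0.05,"ty":0.2,"tz":0,"ax":0,"ay":0,"az":0}]'
```

```text
clock: 14.45
position: [0.5496, 0.1849, 0.035]
ee_rot: [0.001, 0.621, 0.784, 0.001]
contact_force: [3.5, -6.2, 2.1]
width: 0.0001
gripper_force: 2.9
clock: 14.7
position: [0.5496, 0.1851, 0.035]
ee_rot: [0.002, 0.62, 0.784, -0.001]
contact_force: [2.7, -7.2, 2.2]
width: -0.0001
gripper_force: 4.1
```

```bash
python3 -m pendant '[{"jaw":-1,"tx":-0.05,"ty":0.2,"tz":0,"ax":0,"ay":0,"az":0},{"jaw":-1,"tx":-0.05,"ty":0.3,"tz":0,"ax":0,"ay":0,"az":0}]'; python3 -m pendant '[{"jaw":-1,"tx":0.2,"ty":-1.2,"tz":0,"ax":0,"ay":0,"az":0},{"jaw":-1,"tx":0.5,"ty":-3,"tz":2,"ax":0,"ay":0,"az":0},{"jaw":-1,"tx":0,"ty":-5,"tz":8,"ax":0,"ay":0,"az":0},{"jaw":-1,"tx":-2,"ty":-10,"tz":14,"ax":0,"ay":0,"az":0},{"jaw":-1,"tx":-5,"ty":-16,"tz":20,"ax":0,"ay":0,"az":0},{"jaw":-1,"tx":-8,"ty":-22,"tz":22,"ax":0,"ay":0,"az":0},{"jaw":-1,"tx":-12,"ty":-28,"tz":22,"ax":0,"ay":0,"az":0},{"jaw":-1,"tx":-16,"ty":-34,"tz":22,"ax":0,"ay":0,"az":0},{"jaw":-1,"tx":-20,"ty":-40,"tz":22,"ax":0,"ay":0,"az":0},{"jaw":-1,"tx":-20,"ty":-40,"tz":22,"ax":0,"ay":0,"az":0}]'; python3 - <<'E'
from box import *
box('7',.062,.08,(.541,.27))
A=np.array([.4918,.1859])
for n in('top','side'):
    im,W=grab(n);px=im['pixels'];h=cv2.cvtColor(px,cv2.COLOR_BGR2HSV)
    m=(h[...,0]>5)&(h[...,0]<20)&(h[...,1]>150)&(np.abs(W[...,1]-.18)<.05)&(np.abs(W[...,0]-.52)<.06)
    p=W[m&(W[...,2]>.044)&(W[...,2]<.058)]; 
    if len(p): d=p.mean(0)[:2]-A;print('pin',len(p),p.mean(0),'lock',np.radians((np.degrees(np.arctan2(d[1],d[0]))-193.81)%360))
    for nm,c,z,r in(('honey',(.412,-.071),.1,.05),('spice',(.6025,-.0615),.095,.035),('salt',(.676,.184),.08,.035)):
        q=W[(np.hypot(W[...,0]-c[0],W[...,1]-c[1])<r)&(W[...,2]>z)&(W[...,2]<.12)];print(nm,len(q),np.round(q.mean(0),3) if len(q) else '')
    
a=cv2.imread('pics/top7.png')[140:260,150:330];b=cv2.imread('pics/side7.png')[130:280,200:360]
cv2.imwrite('pics/c7.png',np.hstack([cv2.resize(a,(400,267)),cv2.resize(b,(285,267))]))
E
```

```text
clock: 14.95
position: [0.5496, 0.1855, 0.035]
ee_rot: [0.004, 0.62, 0.785, -0.002]
contact_force: [4.6, -17.1, 2.1]
width: 0.0002
gripper_force: 8.6
clock: 16.2
position: [0.3533, -0.1995, 0.254]
ee_rot: [0.0, 0.621, 0.784, 0.001]
contact_force: [1.8, -0.3, -0.5]
width: -0.0002
gripper_force: 0.0
top 733 149 zmax 0.07785038639969177
rim ((542.411865234375, 271.7392578125), (59.68485641479492, 116.96772766113281), 14.15872573852539)
low ((549.7786865234375, 279.9053955078125), (62.406822204589844, 134.7888946533203), 8.532149314880371)
side 989 188 zmax 0.07487317872506838
rim ((540.168212890625, 273.29132080078125), (63.09672164916992, 121.5042724609375), 14.418394088745117)
low ((540.1123046875, 272.2023010253906), (68.80772399902344, 124.08539581298828), 18.797760009765625)
both ((540.2669677734375, 273.3183898925781), (63.08802795410156, 121.58557891845703), 14.214194297790527)
pin 18 [0.5461519  0.19817227 0.05003138] lock 3.122631550580567
honey 519 [ 0.412 -0.07   0.11 ]
spice 188 [ 0.602 -0.061  0.106]
salt 115 [0.676 0.184 0.087]
pin 16 [0.54608528 0.19857872 0.04905624] lock 3.130006950062693
honey 535 [ 0.412 -0.072  0.109]
spice 207 [ 0.603 -0.062  0.104]
salt 81 [0.677 0.182 0.086]
```

View pics/c7.png

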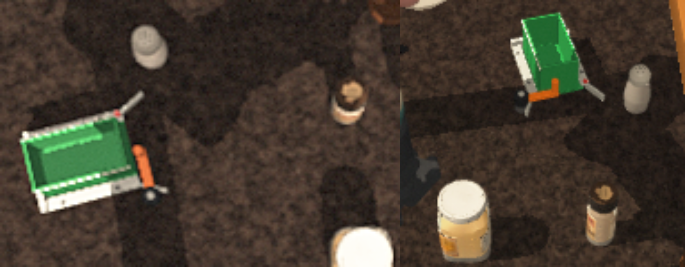

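The final picture shows the box home in the dock and the lock arm across the mouth behind it, at its stop (about 3.13 rad). Both jars and the salt shaker are where they started, and the arm is clear of everything.

```bash
python3 -c "
from rig import manip
print(manip.sign_off())"
```

```text
the job is handed in; nothing more can be done
None
```

The job is handed in: the scrap box is tipped upright and home in the dock, the lock arm was then turned to its stop behind it (measured about 3.13 rad), the honey jar, spice jar and salt shaker have not moved, and it took about 16 s.

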